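# Kickstand down, frame held upright

### The job

A child's-bike frame stub leans back on the rest of its tilting bench foot with the kickstand folded up. First flip the kickstand leg all the way down past its over-centre spring until it stays down by itself; then bring the frame upright and hold it there with the fingers, because it tips back if let go: finish while still holding it upright. Leave the other things on the bench where they are.

Things in the scene. Friction and masses are not known exactly. Their poses are not given: they have to be found in the camera images.
- stand: Fixed dark steel bench foot. Origin: centre of its underside below the hinge line; x points to the kickstand side, y to the rear (hub) end, z up. Base plate x -95..55, y +-100, 10 mm thick. Two cheeks at y +-30, 58 mm high, carry the frame's hinge pin, along y, 40 mm above the bench. A rubber rest pad at x -45..-10, up to 105 mm high, carries the leaning mast.
- frame: Blue frame stub, about 1.2 kg, tilting about the hinge pin. Origin on the pin, 40 mm straight above the stand's origin; axes parallel to the stand's when upright; z runs up the mast and seat tube. Starts leaning 0.25 rad to the stand's -x, on the pad; stops 0.15 rad past upright. Gravity and a spring always pull it back to the pad with about 0.8 N m (3 N near the tube's top).
- seat_top (a point): Centre of the top end of the seat tube stub, at x 0, y 0, z 290 mm in the frame's axes. The tube is 29 mm dia, along the frame's z from 165 to 290, free all round above z 220. Below it, across x (+-35) at z 160, the bottom bracket shell, 42 mm dia; a 32 mm dia down tube stub runs from there to y -80, z 200.
- hub_mid (a point): Middle of the steel hub (44 mm dia flanges, axle along x, 120 mm over its nuts) at the rear end, x 0, y 183, z 105 mm in the frame's axes. Two chainstays, 16 mm dia, run from the shell down to the dropouts beside it (x +-49).
- kickstand (a joint): Leg angle, rad: 0 folded (leg points rearward, +y, rising 20 degrees in the frame's axes), 1.85 fully down (stop). It turns about the frame's x axis through y 30, z 150 mm of the frame; the leg's end swings from the rear downward. A spring returns it to 0 until about 0.75 rad, and beyond that snaps it to 1.85 by itself. It needs at most about 0.3 N m (2.5 N at 120 mm from the pivot).
- leg_pivot (a point): Root of the leg's centre line, on the pivot axis, at x 51, y 30, z 150 mm in the frame's axes.
- leg_tip (a point): Centre of the leg's rounded rubber end (18 mm dia). The leg is a straight aluminium rod of 14 mm dia from leg_pivot to here, 163 mm long, running 32 mm outwards (frame's +x) on the way; nothing stands above or outside of it.
- mallet: Bystander: hammer with a red handle, 260 mm long, lying on the bench; origin under its middle. Leave it alone.
- grease: Bystander: jar 68 mm dia, 70 mm high, standing; origin under its centre. Leave it alone.
- bolt_tray: Bystander: grey open tray 130 x 90 x 35 mm; origin under its centre. Leave it alone.

How it is judged:
By the outcome, as a careful person would: the job done as asked, in the order asked, and still so for the second after the job is handed in, while the arm keeps its last pose, push and grip.
It also fails if it takes over 51 s, if anything falls off the work surface, if the arm or the gripper's body presses on something with over 40 N, if the wrist force passes 120 N, or if a joint passes its speed limit or range.

### The arm

A 6-joint arm with a two-finger parallel gripper is mounted at the origin on the work surface. World frame = base frame: x ahead of the robot, y to its left, z up, the work surface at z = 0. Lengths are in m, angles in degrees, forces in N, time in s.
With the tool pointing down it reaches from about 0.375 to 0.9 m from the base axis. Payload 3.1 kg.
Tool frame: the origin (TCP) lies between the finger pads; the fingertips stand bot.tip_extent ahead of it and the grasp point (between the pads) lies 2 mm behind it (bot.tip_extent is the distance from the TCP to the fingertips, in m); z points along the fingers, y is the direction in which the jaws open and shut (so a half turn about z gives the same grasp; the last joint's range is limited). The gripper opens to 87 mm and grips with 3 to 60 N. Pads are 19 mm wide; open, the fingers measure 117 mm over their backs; the gripper's body (75 mm by 190 mm) begins 51 mm behind the grasp point.
Start: joints at [64.83, 30.224, 82.088, -0, 67.689, -10.227], TCP at [0.161, 0.604, 0.24] pointing down, gripper open.
Joint ranges: [-176.69, 176.69], [-43.24, 126.21], [12.49, 139.97], [-82, 262], [0, 151.66], [-163.58, 163.58]. Speed limits (degrees/s): [159.86, 159.86, 180, 180, 180, 180].

### API

Orientations are given as a 3x3 rotation matrix whose columns are the frame's x, y, z axes.
In Python, from rig import bot, imaging, recognise, masks_of, mark_of gives the robot as it stands.
- The arm moves only by the tool send_rows, never from a script. Its argument "plan" is a list that holds one entry, the list of rows, each a list of 5 numbers: the shift along the world's x, y, z normalised to -1 to 1, where 1 is 0.03 m, then the turn about the world's z normalised to -1 to 1, where 1 is 0.1 rad, then the closure, from -1 (fully open) to 1 (shut). A call has 1 to 20 rows; each row shifts and turns the commanded pose from where the row before left it; what a row does not reach is not made up. A row lasts 1/10 s, in which the tool goes at most 50 mm and 8.59 degrees, less where a joint would pass 70% of its speed; a pose out of reach is approached as far as the arm can. A call with a number of a shift or a turn outside -1 to 1 is refused whole. A call with a gripper value outside its range is refused whole. The fingers move at their own pace and stop on an object; the grip force is fixed at half the most. Time passes only in rows, so rows that do not move let the fingers close. It gives the time, the measured TCP pose, the force and the opening at its end, in the units of the state.
- bot.read_state(): the state, without advancing time (a new reading comes with each control period).
- imaging.capture(name): name is "side" or "top"; returns a dict with "img" (480x640x3 uint8, blue, green, red), "mtx" (3x3 intrinsics, pixels), "distortion" ([k1, k2, p1, p2, k3] as OpenCV has them; the pictures are not rectified), "pose" (4x4, takes a point from camera to world coordinates). Camera axes: x right, y down, z forward; pixel columns grow to the right and rows downward; lengths in m; the calibration is good to about 2 mm. A picture is of the moment at which its call begins. There is no depth.
- bot.hand_in(): hands the job in, once; it reports no verdict.
Trained networks look in the newest picture that a camera, given by its name, has taken for a name from the list of things; names that differ only in an ending like _2 or _b are one class to them, and where a whole thing is asked for, a point or a joint stands for the part that bears it (a point fixed in the world has none). Each returns a list of dicts, best first, with "conf" (0 to 1); they miss things now and then, are a little off and sometimes report something else, mostly with a low value. They report only what shows in the picture. A call takes as long as a camera call.
- recognise(camera, target): "at" ([x, y, z] in m, in world coordinates, good to about 4 mm: the middle of the surface that is visible of it).
- masks_of(camera, target): "region" (480x640 bool, what is visible of it).
- mark_of(camera, target): "at" ([x, y, z] in m, in world coordinates, good to about 4 mm: a listed point, or the origin of a listed thing).
The state is a dict: "time_s": time; "joint_positions": joint angles; "qvel": joint speeds; "tau": joint torques, N m; "position": TCP position; "tcp_rot": TCP orientation; "force": force on the tool from outside, world axes, zero at the start; "moment": the same for the moment, N m; "opening": opening from 0.0 (shut) to 1.0 (fully open).
Only numpy, scipy, OpenCV 4.12 (cv2) and the standard library are available. Lean on these libraries where they do the work, as an engineer would, in place of code of your own. Each camera call takes 0.05 s, during which the arm holds its last target.

## Working session

There is one attempt and no reset: what is moved stays moved. The work goes in short steps, Python scripts to look and compute and a tool call to move; the robot and the scene stay as the last step left them, time stands still between calls to the robot, and variables do not carry over. Pictures are saved under pics/ and viewed, and the job is handed in when it is done.

Besides the shell and the picture viewer there is one more tool, called after "Emit:" as a command line: name --argument value ..., lists and objects as JSON in quotes. send_rows: Moves the arm, as the interface text tells. Its arguments: {"type":"object","properties":{"plan":{"type":"array"}},"required":["plan"]}

```bash
ls; mkdir -p pics
python3 - <<'E'
from rig import bot, imaging, recognise, masks_of, mark_of
import cv2
print(bot.tip_extent, bot.read_state())
for c in ("side","top"):
    d=imaging.capture(c); cv2.imwrite(f"pics/{c}0.png",d["img"]); print(c,d["pose"].round(3).tolist() if hasattr(d["pose"],'round') else d["pose"])
    for t in ["stand","frame","seat_top","hub_mid","leg_pivot","leg_tip","mallet","grease","bolt_tray"]:
        r=mark_of(c,t); print(c,t,[(x["at"],x["conf"]) for x in r[:2]])
E
```

```text
pics
0.017 {'time_s': 0.0, 'joint_positions': array([ 6.48297381e+01,  3.02805146e+01,  8.21584788e+01,  6.28362920e-04,
        6.76908068e+01, -1.02298104e+01]), 'qvel': array([ 0.0381821 , -0.03265104, -0.09461472, -0.02796394,  0.08127087,
       -0.06492727]), 'tau': array([-6.35730958e-04, -4.40042925e+01, -1.76590794e+01,  6.31628162e-02,
        5.83510380e-02, -1.78573036e-04]), 'position': array([0.16081628, 0.60320615, 0.2385434 ]), 'tcp_rot': array([[-9.66193023e-01,  2.57817952e-01, -9.72695313e-04],
       [ 2.57819457e-01,  9.66190945e-01, -2.04601485e-03],
       [ 4.12310047e-04, -2.22762505e-03, -9.99997434e-01]]), 'force': array([0.18925857, 0.54688503, 0.28003514]), 'moment': array([-0.03546775,  0.00408513,  0.05267825]), 'opening': 0.9987982353487742}
side [[-0.999, 0.031, -0.006, 0.508], [0.026, 0.7, -0.714, 0.69], [-0.018, -0.714, -0.7, 0.883], [0.0, 0.0, 0.0, 1.0]]
side stand [([0.5278, -0.0549, -0.0033], 0.83), ([0.359, 0.3637, -0.0038], 0.35)]
side frame [([0.5253, -0.0509, 0.0392], 0.76), ([0.5333, -0.0251, 0.1969], 0.37)]
side seat_top [([0.4541, -0.0647,
[... 192 characters left out ...]
516, -0.0017], 0.25)]
side grease [([0.577, 0.359, 0.0024], 0.57)]
side bolt_tray [([0.3586, 0.3665, -0.0036], 0.88)]
top [[-0.025, -0.994, 0.108, 0.362], [-1.0, 0.023, -0.013, 0.002], [0.011, -0.108, -0.994, 1.486], [0.0, 0.0, 0.0, 1.0]]
top stand [([0.5235, -0.0541, -0.0021], 0.87)]
top frame [([0.5237, -0.0553, 0.0415], 0.97), ([0.4549, -0.061, 0.3247], 0.37)]
top seat_top [([0.454, -0.0618, 0.323], 0.73)]
top hub_mid [([0.4722, 0.1263, 0.1434], 0.58)]
top leg_pivot [([0.5324, -0.021, 0.1946], 0.57)]
top leg_tip [([0.5249, 0.1299, 0.2574], 0.55)]
top mallet [([0.4256, -0.4147, -0.0001], 0.83)]
top grease [([0.5836, 0.3582, -0.0021], 0.71)]
top bolt_tray [([0.3516, 0.3678, -0.0004], 0.78)]
```

View pics/side0.png

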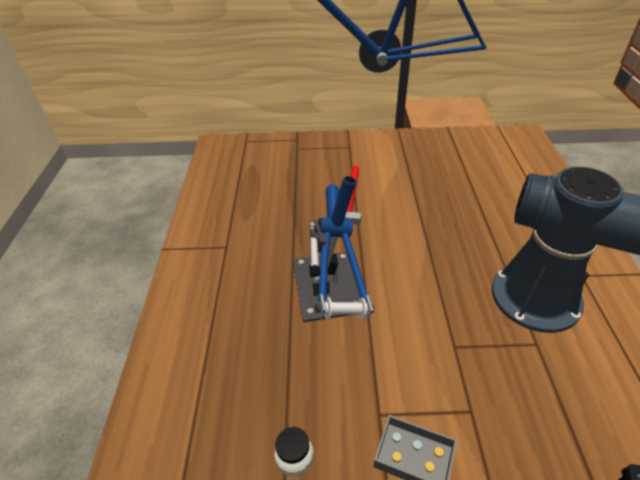

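View pics/top0.png

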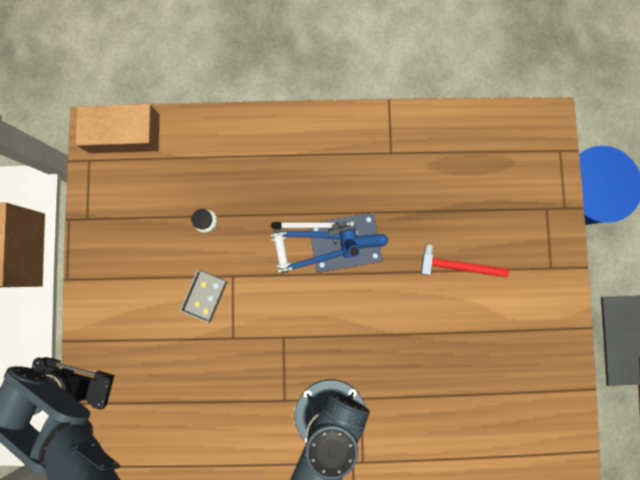

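```bash
cat > h.py <<'E'
import numpy as np
# fit stand pose: yaw + xy from marks
from scipy.optimize import least_squares
def Ry(a): c,s=np.cos(a),np.sin(a); return np.array([[c,0,s],[0,1,0],[-s,0,c]])
def Rz(a): c,s=np.cos(a),np.sin(a); return np.array([[c,-s,0],[s,c,0],[0,0,1]])
def leg(q):
    # direction in frame; 0: +y rising 20deg, rotates down
    L=np.sqrt(163**2-32**2); a=np.radians(20)-q
    return np.array([51+32,30+L*np.cos(a),150+L*np.sin(a)])/1e3
def W(p,pose,lean):
    x,y,yaw=pose
    return Rz(yaw)@(Ry(lean)@np.asarray(p)+[0,0,.04])+[x,y,0]
E
python3 - <<'E'
from h import *
P=[((0,0,.29),(.4541,-.063,.323)),((0,.183,.105),(.4727,.1255,.1417)),((.051,.03,.15),(.531,-.0225,.195)),(leg(0),(.5249,.1299,.2574)),((0,0,0),(.5245,-.053,.04))]
f=lambda v:np.concatenate([W(p,v[:3],v[3])-w for p,w in P])
r=least_squares(f,[.52,-.05,0,-.25]);print(r.x,(r.fun.reshape(-1,3)*1e3).round(1))
v=r.x
for l in (-.25,0): print(l,'seat',W((0,0,.29),v[:3],l),'z255',W((0,0,.255),v[:3],l))
for q in (0,.4,.75,1,1.85): print(q,W(leg(q),v[:3],v[3]))
print(W((.051,.03,.15),v[:3],v[3]))
E
```

```text
[ 0.52394386 -0.05274989  0.14998847 -0.24834262] [[-0.6 -0.4 -1.9]
 [-1.6 -1.2  0.1]
 [ 0.9  1.3  2.9]
 [ 1.9  0.   1.4]
 [-0.6  0.3  0. ]]
-0.25 seat [ 0.45300223 -0.06347083  0.3209846 ] z255 [ 0.46156415 -0.06217693  0.28707267]
0 seat [ 0.52394386 -0.05274989  0.33      ] z255 [ 0.52394386 -0.05274989  0.295     ]
0 [0.5268279  0.12992117 0.25878675]
0.4 [0.54068176 0.14155344 0.19791184]
0.75 [0.5557272  0.13121799 0.1453356 ]
1 [0.56709362 0.11270149 0.1119259 ]
1.85 [5.99638139e-01 3.13463559e-04 5.12526135e-02]
[ 0.53188569 -0.02120905  0.19793386]
```

The side view shows the frame at about (340,240), leaning toward the robot, with the folded leg beside it on the far side. The top view shows the leg from about (275,225) to (345,225), and nothing above it. The fitted model agrees with the marks to within 3 mm.

```bash
cat >> h.py <<'E'
V=[0.52394386,-0.05274989,0.15]; LEAN=-.248
E
python3 - <<'E'
from h import *
for z in (.245,.2,.15,.1,.08,.07): print(z,(W((.080,.155,z),V,LEAN)+[0,0,.017]).round(4))
for l in (-.248,-.2,-.15,-.1,-.05,0): print(l,(W((0,0,.255),V,l)+[0,0,-.002]).round(4))
E
```

```text
0.245 [0.518  0.1031 0.3141]
0.2 [0.5289 0.1048 0.2705]
0.15 [0.5411 0.1066 0.222 ]
0.1 [0.5532 0.1084 0.1736]
0.08 [0.558  0.1092 0.1542]
0.07 [0.5605 0.1095 0.1445]
-0.248 [ 0.4621 -0.0621  0.2852]
-0.2 [ 0.4739 -0.0603  0.2879]
-0.15 [ 0.4863 -0.0584  0.2901]
-0.1 [ 0.4988 -0.0566  0.2917]
-0.05 [ 0.5113 -0.0547  0.2927]
0 [ 0.5239 -0.0527  0.293 ]
```

Emit:
send_rows --plan '[[[0.66, -0.93, 0.6, 0.82, 1], [0.66, -0.93, 0.6, 0.82, 1], [0.66, -0.93, 0.6, 0.82, 1], [0.66, -0.93, 0.6, 0.82, 1], [0.66, -0.93, 0.6, 0.82, 1], [0.66, -0.93, 0, 0, 1], [0.66, -0.93, 0, 0, 1], [0.66, -0.93, 0, 0, 1], [0.66, -0.93, 0, 0, 1], [0.66, -0.93, 0, 0, 1], [0.66, -0.93, 0, 0, 1], [0.66, -0.93, 0, 0, 1], [0.66, -0.93, 0, 0, 1], [0.66, -0.93, 0, 0, 1], [0.66, -0.93, 0, 0, 1], [0.66, -0.93, 0, 0, 1], [0.66, -0.93, 0, 0, 1], [0.66, -0.93, 0, 0, 1], [0, 0, 0, 0, 1], [0, 0, 0, 0, 1]]]'

```text
time_s: 3.0
position: [0.5175, 0.1012, 0.3293]
tcp_rot: [[-0.989, -0.147, -0.001], [-0.147, 0.989, 0.001], [0.001, 0.001, -1.0]]
force: [-0.5, 0.1, 0.1]
opening: 0.008
```

Emit:
send_rows --plan '[[[0.1, 0.05, -0.5, 0, 1], [0.12, 0.05, -0.5, 0, 1], [0.12, 0.02, -0.5, 0, 1], [0.12, 0.02, -0.5, 0, 1], [0.12, 0.02, -0.4, 0, 1], [0.1, 0.02, -0.4, 0, 1], [0.1, 0.02, -0.4, 0, 1]]]'

```text
time_s: 3.7
position: [0.541, 0.1087, 0.2333]
tcp_rot: [[-0.989, -0.149, 0.001], [-0.149, 0.989, 0.001], [-0.001, 0.001, -1.0]]
force: [-0.4, 1.7, 3.1]
opening: 0.001
```

Run:
```python
from rig import *
import cv2
d=imaging.capture("side"); cv2.imwrite("pics/s1.png",cv2.resize(d["img"][120:360,200:520],(800,600)))
print(mark_of("side","leg_tip"),mark_of("side","seat_top"))
```

```text
[{'at': [0.5378, 0.1403, 0.2116], 'conf': 0.39}] [{'at': [0.4531, -0.0632, 0.325], 'conf': 0.75}]
```

View pics/s1.png

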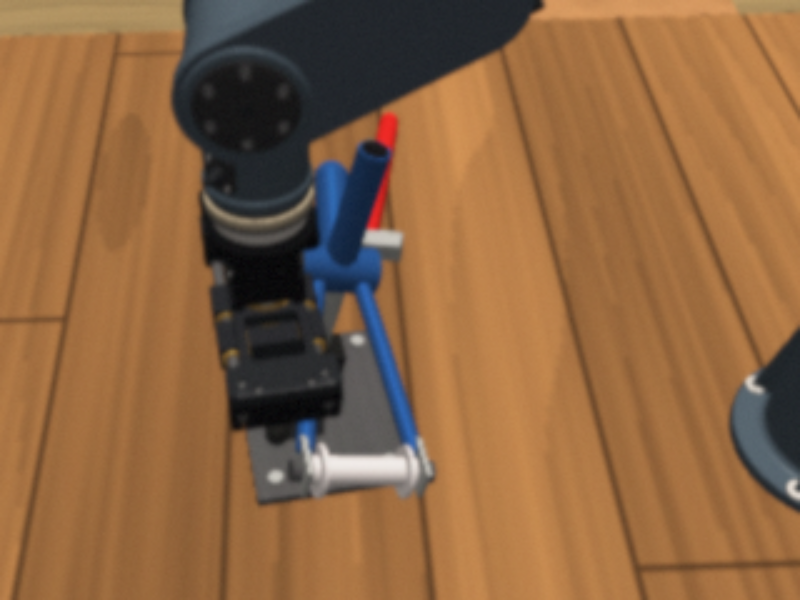

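The gripper is pressing on the leg: its black end shows at about (280,430), tip z is about 0.21, and the force is 3 N. The frame hasn't moved. I'll keep going down.

Emit:
send_rows --plan '[[[0.1, 0.02, -0.4, 0, 1], [0.1, 0.02, -0.4, 0, 1], [0.1, 0, -0.4, 0, 1], [0.1, 0, -0.4, 0, 1], [0.1, 0, -0.4, 0, 1]]]'

```text
time_s: 4.35
position: [0.5559, 0.1087, 0.172]
tcp_rot: [[-0.989, -0.148, -0.001], [-0.148, 0.989, 0.0], [0.001, 0.0, -1.0]]
force: [-0.5, 0.8, 0.1]
opening: 0.007
```

Run:
```python
from rig import *
import cv2
d=imaging.capture("side"); cv2.imwrite("pics/s2.png",cv2.resize(d["img"][120:360,200:520],(800,600)))
print(mark_of("side","leg_tip"),mark_of("side","seat_top"))
```

```text
[{'at': [0.559, 0.1288, 0.1378], 'conf': 0.44}] [{'at': [0.4525, -0.0645, 0.3231], 'conf': 0.87}]
```

View pics/s2.png

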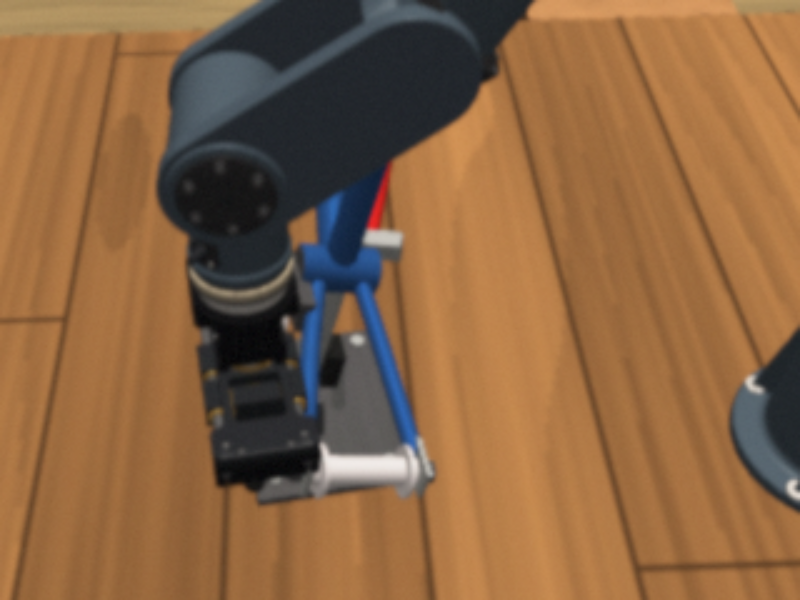

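The tip now looks to be at about q=0.8 and the force has gone, so the leg is near over-centre or already past it. I'll go 24 mm further, pause, then rise.

Emit:
send_rows --plan '[[[0.1, 0, -0.4, 0, 1], [0.1, 0, -0.4, 0, 1], [0, 0, 0, 0, 1], [0, 0, 0, 0, 1], [0, 0, 0.8, 0, 1], [0, 0, 1, 0, 1], [0, 0, 1, 0, 1], [0, 0, 1, 0, 1], [0, 0, 1, 0, 1], [0, 0.5, 1, 0, 1], [0, 0.8, 1, 0, 1], [0, 0.8, 1, 0, -1]]]'

```text
time_s: 5.7
position: [0.5616, 0.1722, 0.3855]
tcp_rot: [[-0.989, -0.148, 0.001], [-0.148, 0.989, 0.0], [-0.001, 0.0, -1.0]]
force: [0.1, -0.7, -1.2]
opening: 0.037
```

Run:
```python
from rig import *
import cv2
for c in ("side","top"):
    d=imaging.capture(c); a=d["img"][120:360,200:520] if c=="side" else d["img"][130:340,180:460]
    cv2.imwrite(f"pics/{c}3.png",cv2.resize(a,(800,600)))
    for t in("leg_tip","seat_top","hub_mid","frame"): print(c,t,[(x["at"],x["conf"]) for x in mark_of(c,t)])
print(bot.read_state()["position"])
from h import *
print(W(leg(1.85),V,LEAN))
```

```text
side leg_tip [([0.5994, -0.0012, 0.0504], 0.51)]
side seat_top []
side hub_mid [([0.4701, 0.1226, 0.1395], 0.75)]
side frame [([0.5254, -0.0493, 0.0386], 0.96)]
top leg_tip []
top seat_top [([0.4525, -0.0615, 0.3247], 0.7)]
top hub_mid [([0.4735, 0.1273, 0.1433], 0.74), ([0.3503, 0.3629, 0.0008], 0.36)]
top frame [([0.5247, -0.0555, 0.0417], 0.57)]
[0.56155212 0.17107363 0.38225482]
[5.99641337e-01 3.14913770e-04 5.12242528e-02]
```

View pics/side3.png

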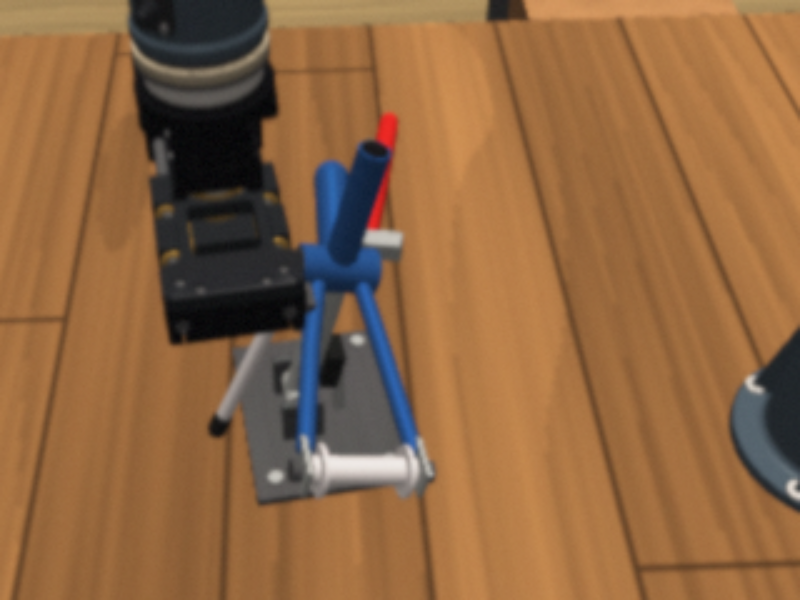

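View pics/top3.png

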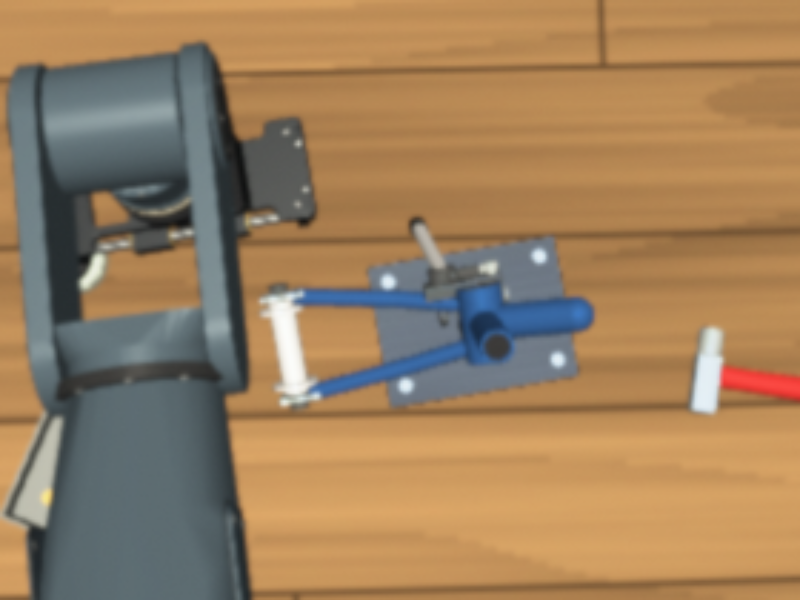

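The leg is fully down: its tip is at about (218,425) in the side crop and matches the q=1.85 prediction to 1–2 mm. The frame is still on its pad. Next I'll move over the seat tube with the fingers open.

Emit:
send_rows --plan '[[[0, 0, 0.8, 0, -1], [-0.37, -0.87, 0, 0, -1], [-0.37, -0.87, 0, 0, -1], [-0.37, -0.87, 0, 0, -1], [-0.37, -0.87, 0, 0, -1], [-0.37, -0.87, 0, 0, -1], [-0.37, -0.87, 0, 0, -1], [-0.37, -0.87, 0, 0, -1], [-0.37, -0.87, 0, 0, -1], [-0.37, -0.87, 0, 0, -1], [0, 0, 0, 0, -1], [0, 0, 0, 0, -1]]]'

```text
time_s: 7.4
position: [0.4618, -0.0635, 0.4072]
tcp_rot: [[-0.989, -0.146, -0.0], [-0.146, 0.989, 0.001], [0.0, 0.001, -1.0]]
force: [-0.2, -0.4, 0.6]
opening: 1.001
```

Emit:
send_rows --plan '[[[0, 0.03, -0.8, 0, -1], [0, 0, -0.8, 0, -1], [0, 0, -0.8, 0, -1], [0, 0, -0.8, 0, -1], [0, 0, -0.8, 0, -1], [0, 0, 0, 0, -1], [0, 0, 0, 0, -1], [0, 0, 0, 0, 1], [0, 0, 0, 0, 1], [0, 0, 0, 0, 1], [0, 0, 0, 0, 1], [0, 0, 0, 0, 1], [0, 0, 0, 0, 1], [0, 0, 0, 0, 1]]]'

```text
time_s: 8.8
position: [0.462, -0.0622, 0.2876]
tcp_rot: [[-0.989, -0.149, -0.0], [-0.149, 0.989, 0.0], [0.0, 0.0, -1.0]]
force: [-0.5, -0.3, 0.1]
opening: 0.446
```

Emit:
send_rows --plan '[[[0, 0, 0, 0, 1], [0, 0, 0, 0, 1], [0, 0, 0, 0, 1], [0, 0, 0, 0, 1], [0, 0, 0, 0, 1]]]'

```text
time_s: 9.3
position: [0.462, -0.0621, 0.2875]
tcp_rot: [[-0.989, -0.149, -0.0], [-0.149, 0.989, 0.0], [0.0, 0.0, -1.0]]
force: [-0.9, 0.7, 0.9]
opening: 0.326
```

Emit:
send_rows --plan '[[[0.205, 0.031, 0.048, 0, 1], [0.205, 0.031, 0.044, 0, 1], [0.205, 0.031, 0.038, 0, 1], [0.205, 0.031, 0.034, 0, 1], [0.205, 0.031, 0.028, 0, 1], [0.205, 0.031, 0.024, 0, 1], [0.205, 0.031, 0.018, 0, 1], [0.205, 0.031, 0.012, 0, 1], [0.205, 0.031, 0.006, 0, 1], [0.205, 0.031, 0.002, 0, 1], [0, 0, 0, 0, 1], [0, 0, 0, 0, 1], [0, 0, 0, 0, 1]]]'

```text
time_s: 10.6
position: [0.5223, -0.0532, 0.2955]
tcp_rot: [[-0.989, -0.149, -0.004], [-0.149, 0.989, -0.001], [0.004, -0.0, -1.0]]
force: [-4.7, -2.2, 4.5]
opening: 0.325
```

Run:
```python
from rig import *
from h import *
import cv2
X=np.array
S={}
for c in ("side","top"):
  for k in range(2):
    d=imaging.capture(c); a=d["img"][120:360,200:520] if c=="side" else d["img"][130:340,180:460]
    if k==0: cv2.imwrite(f"pics/{c}4.png",cv2.resize(a,(800,600)))
    for t in("leg_tip","leg_pivot","seat_top","hub_mid"):
      for x in mark_of(c,t)[:1]:
        S.setdefault(t,[]).append(x["at"]); print(c,t,x)
D={"leg_tip":leg(1.85),"leg_pivot":(.051,.03,.15),"seat_top":(0,0,.29),"hub_mid":(0,.183,.105)}
f=lambda l:np.concatenate([W(D[t],V,l[0])-a for t in S for a in S[t]])
r=least_squares(f,[0]);print("lean",r.x,(r.fun.reshape(-1,3)*1e3).round(1))
for t in D: print(t,W(D[t],V,0))
s=bot.read_state();print(s["position"],s["force"],s["opening"],s["time_s"])
```

```text
side leg_tip {'at': [0.6005, 0.0014, 0.0314], 'conf': 0.63}
side leg_pivot {'at': [0.5644, -0.0174, 0.187], 'conf': 0.78}
side seat_top {'at': [0.528, -0.0531, -0.0009], 'conf': 0.48}
side hub_mid {'at': [0.4949, 0.1278, 0.1471], 'conf': 0.8}
side leg_tip {'at': [0.6005, -0.0007, 0.0335], 'conf': 0.66}
side leg_pivot {'at': [0.568, -0.0163, 0.1894], 'conf': 0.74}
side hub_mid {'at': [0.4959, 0.1272, 0.1467], 'conf': 0.61}
top seat_top {'at': [0.5178, -0.0534, 0.334], 'conf': 0.93}
top hub_mid {'at': [0.4978, 0.1269, 0.1473], 'conf': 0.79}
top leg_tip {'at': [0.4959, 0.1291, 0.1469], 'conf': 0.37}
top seat_top {'at': [0.5181, -0.0561, 0.3331], 'conf': 0.61}
top hub_mid {'at': [0.4954, 0.1295, 0.1475], 'conf': 0.72}
lean [-0.04850882] [[-3.000e-01 -1.000e+00  3.200e+00]
 [-3.000e-01  1.100e+00  1.100e+00]
 [ 1.043e+02 -1.287e+02 -1.123e+02]
 [-1.800e+00  8.000e-01  5.300e+00]
 [-5.400e+00 -3.000e-01  2.900e+00]
 [-1.800e+01 -1.800e+00  3.306e+02]
 [-7.800e+00 -1.500e+00 -4.300e+00]
 [-8.100e+00  1.200e+00 -3.400e+00]
 [-3.300e+00 -4.000e-01 -2.200e+00]
 [-4.300e+00  2.000e-01 -1.800e+00]
 [-6.200e+00  5.000e-01 -2.400e+00]
 [-3.800e+00 -2.100e+00 -2.600e+00]]
leg_tip [5.99861456e-01 3.48181470e-04 3.05618470e-02]
leg_pivot [ 0.56988804 -0.01546541  0.19      ]
seat_top [ 0.52394386 -0.05274989  0.33      ]
hub_mid [0.49659668 0.12819522 0.145     ]
[ 0.52225736 -0.05319316  0.29547499] [-4.15375833 -1.93721289  5.95112951] 0.32608721582499783 11.6
```

View pics/side4.png

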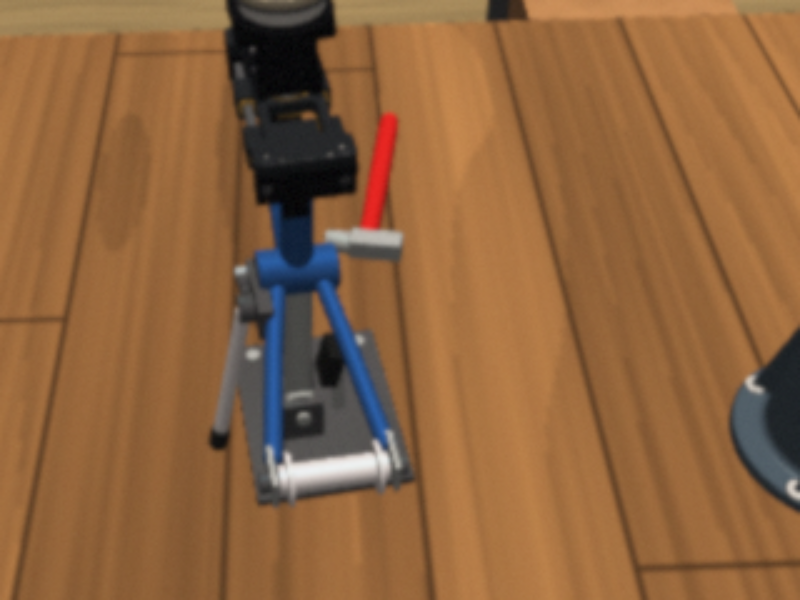

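Three of the marks are wrong: a seat_top at z=0 and a leg_tip on the hub are gross outliers. The rest put the frame about 0.01–0.02 rad short of upright. I'll nudge it +3.5 mm.

Emit:
send_rows --plan '[[[0.06, 0.01, 0, 0, 1], [0.055, 0.01, 0, 0, 1], [0, 0, 0, 0, 1], [0, 0, 0, 0, 1], [0, 0, 0, 0, 1], [0, 0, 0, 0, 1]]]'

```text
time_s: 12.2
position: [0.5254, -0.0527, 0.2955]
tcp_rot: [[-0.989, -0.149, -0.005], [-0.149, 0.989, -0.001], [0.005, -0.001, -1.0]]
force: [-4.6, -1.6, 6.0]
opening: 0.328
```

Run:
```python
from rig import *
from h import *
import cv2
S={}
for c in ("side","top"):
  for k in range(4):
    d=imaging.capture(c); a=d["img"][120:360,200:520]  if c=="side" else d["img"][130:340,180:460]
    if k==0: cv2.imwrite(f"pics/{c}5.png",cv2.resize(a,(800,600)))
    for t in("leg_tip","leg_pivot","seat_top","hub_mid","stand"):
      for x in mark_of(c,t)[:1]: S.setdefault(t,[]).append(x["at"])
D={"leg_tip":leg(1.85),"leg_pivot":(.051,.03,.15),"seat_top":(0,0,.29),"hub_mid":(0,.183,.105)}
for t in D: S[t]=[a for a in S[t] if np.linalg.norm(W(D[t],V,0)-a)<.03]; print(t,len(S[t]),((np.mean(S[t],0)-W(D[t],V,0))*1e3).round(1) if S[t] else 0)
print("stand",np.mean(S["stand"],0))
f=lambda l:np.concatenate([W(D[t],V,l[0])-a for t in D for a in S[t]])
r=least_squares(f,[0]);print("lean",r.x)
s=bot.read_state();print(s["position"],s["force"],s["opening"],s["time_s"])
for t in ("mallet","grease","bolt_tray"): print(t,[x["at"] for x in mark_of("top",t)[:1]])
```

```text
leg_tip 4 [ 1.7 -1.6 -0. ]
leg_pivot 4 [-2.4 -0.8 -2.2]
seat_top 4 [-2.7  0.3  2. ]
hub_mid 8 [ 0.8 -0.3  0.3]
stand [ 0.5259     -0.05368571 -0.00098571]
lean [-0.00627002]
[ 0.52545201 -0.05270245  0.29552524] [-5.30152105 -2.08183035  5.81939872] 0.32376827597866226 14.6
mallet [[0.424, -0.4169, 0.0031]]
grease [[0.5823, 0.3585, -0.0017]]
bolt_tray [[0.3524, 0.3662, 0.0007]]
```

View pics/side5.png

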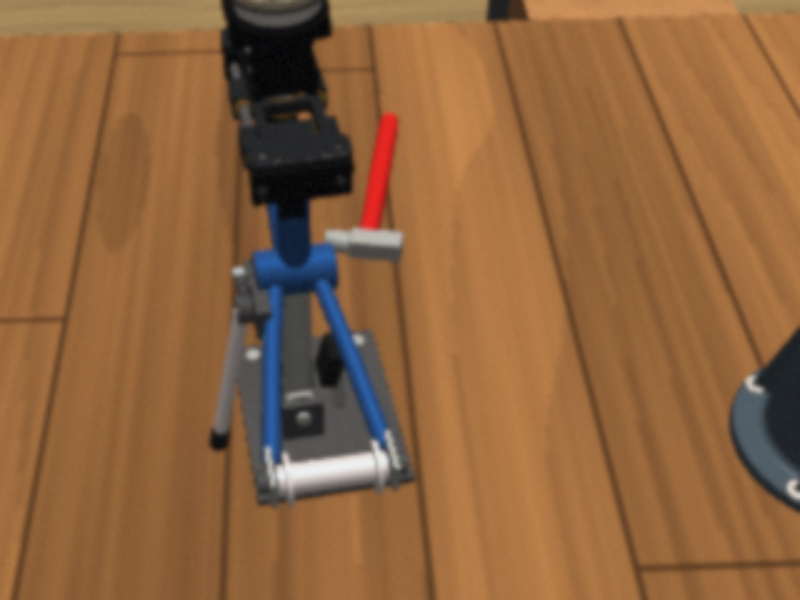

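The frame now measures within about 0.01 rad of upright. The leg is down with its tip at about (218,440), and the grip is steady. Handing in.

```bash
python3 -c "
from rig import bot
print(bot.hand_in()); s=bot.read_state(); print(s['position'],s['opening'],s['time_s'])"
```

```text
the job is handed in; nothing more can be done
None
the job is handed in; nothing more can be done
```

The kickstand is down and the frame is upright, still held by the fingers. I handed the job in at about 14.6 s.

- **Kickstand:** I pushed the leg down with closed fingers until it went over-centre. Once the fingers lifted away, it stayed down by itself. Its tip measured within about 2 mm of the fully-down position, both while the frame still leaned and after it was upright.
- **Frame:** I gripped the seat tube across the hinge axis (opening 0.33, about 28 mm on a 29 mm tube) and swung it up along the hinge arc.
- **Upright check:** the marks put the lean at -0.006 rad and the gripper position puts it at about +0.006 rad. They disagree slightly, but both are within measurement error of upright.
- **Force:** the reading at the wrist was a steady 8 N or so while holding.
- **Other things on the bench:** the mallet, grease jar and bolt tray measured within about 4 mm of where they started, which is within the camera error.
- **Bad readings:** a few network marks were clearly wrong, such as seat_top at bench height and leg_tip on the hub, so I left them out. After the hand-in the robot gave no further readings, so I did not check the final second.

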